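Ready the pastry table's telescopic work light

ROBOT

A 7-joint arm with a two-finger parallel gripper is mounted at the origin on the work surface. World frame = base frame: x ahead of the robot, y to its left, z up, the work surface at z = 0. Lengths are in m, angles in rad, forces in N, time in s.
With the tool pointing down it reaches from about 0.425 to 0.825 m from the base axis. Payload 3.6 kg.
Tool frame: the origin (TCP) lies between the finger pads; the fingertips stand 19 mm ahead of it and the grasp point (between the pads) is the TCP; y points along the fingers, x is the direction in which the jaws open and shut, and the axes are right-handed (so a half turn about y gives the same grasp; the last joint's range is limited). The gripper opens to 93 mm and grips with 3 to 60 N. Pads are 15 mm wide; open, the fingers measure 128 mm over their backs; the gripper's body (75 mm by 188 mm) begins 65 mm behind the grasp point.
Start: joints at [-1.161, 0.615, -0.013, 1.423, 0.008, 1.103, -0.04], TCP at [0.274, 0.589, 0.238] pointing down, gripper open.
Joint ranges: [-3.12, 3.12], [-0.3, 2.06], [-1.34, 1.32], [0.26, 2.42], [-1.36, 4.5], [0.01, 1.98], [-2.84, 2.84]. Speed limits (rad/s): [2.79, 2.79, 3.14, 3.14, 3.14, 3.14, 3.14].

INTERFACE

Orientations are given as a rotation vector (axis times angle).
In Python, from bench import r gives the robot as it stands.
- The arm moves only by the tool move_arm, never from a script. Its argument "increments" is a list of rows, each an object with "slide": the shift along the tool's x, y, z in cm, a list of three; "twist": the turn, a rotation vector about the tool's x, y, z in rad, a list of three; "hand": the finger opening in cm, from 0 to 9.3. In form: [{"slide": [x, y, z], "twist": [wx, wy, wz], "hand": hand}, ...]. A call has 1 to 12 rows; each row is the pose to reach, as a shift and turn from the pose commanded when the call began, along the tool's axes at that moment; what a row does not reach only later rows make up. A row lasts 1/10 s, in which the tool goes at most 50 mm and 8.59 degrees, less where a joint would pass 70% of its speed; a pose out of reach is approached as far as the arm can. A call with a gripper value outside its range is refused whole. The fingers move at their own pace and stop on an object; "force" is the grip in N (left out, the last holds). Time passes only in rows, so rows that repeat a pose let the fingers close. It gives the time, the measured TCP pose, the force and the opening at its end, in the units of the state.
- r.state(): the state, without advancing time (a new reading comes with each control period).
- r.read_camera(name): name is "scene" or "top"; returns the picture (400x640x3 uint8, red, green, blue); there is no depth.
- r.camera_info(name): a dict with "fx", "fy", "cx", "cy" (pixels), "xyz" and "rotation" of the camera in the world. Camera axes: x right, y down, z forward; pixel columns grow to the right and rows downward; lengths in m; the calibration is good to about 2 mm. A picture is of the moment at which its call begins. camera_info takes no time and is no camera call.
- r.hand_in(): hands the job in, once; it reports no verdict.
The state is a dict: "time": time; "joints": joint angles; "qvel": joint speeds; "tau": joint torques, N m; "eef_pos": TCP position; "tcp_rot": TCP orientation; "wrist_force": force on the tool from outside, world axes, zero at the start; "ft_torque": the same for the moment, N m; "grip_width": opening from 0.0 (shut) to 1.0 (fully open).
Only numpy, scipy, OpenCV 4.12 (cv2) and the standard library are available. Lean on these libraries where they do the work, as an engineer would, in place of code of your own. Each camera call takes 0.05 s, during which the arm holds its last target.

TASK

Get the work light on the pastry table ready: pick up the loose square battery block, plug it upright and fully home into the square socket in the light's base, and let go of it. Then take the black grip at the top of the light's mast so that its side button is squeezed in, pull the lamp head straight up past the first stop to the second stop (the end of its travel), and finish while still holding it up there, because it sinks back when let go. Leave the battery plugged in and the jar, mug, sauce bottles, scraper and bowl where they are.

Things in the scene. Friction and masses are not known exactly. Their poses are not given: they have to be found in the camera images.
- battery_center (a point): Loose battery block, black plastic, 0.28 kg, standing upright on the table: a head 44 x 44 mm and 52 mm tall over a square plug foot 30 x 30 mm, 32 mm long; 84 mm tall in all. This point is the head's centre, 58 mm above the bottom of the foot, 26 mm above the shoulder between head and foot; z up, x and y square to its sides. Any quarter turn fits the socket.
- socket (a point): Square blind hole, 32 x 32 mm, 34 mm deep, in the top of the work light's grey base (fixed, 130 mm along x, 250 mm along y, 50 mm high). This point is the centre of its mouth, level with the base's top; z up, x and y square to hole and base. Plugged in, the battery's shoulder rests on the base's top. The mast stands 120 mm from here along +y.
- grip (a point): Centre of the black grip on top of the mast, rising with it: 36 mm (x) by 30 mm (y) by 50 mm tall, axes as the socket's, 185 mm above the table when down. The button is in its +x face: gripping across x, one finger on the button and one on the opposite face, squeezes it in. Width over grip and button: 43 mm released, 37 mm squeezed.
- button_face (a point): Centre of the outer face of the button (steel pad, 18 mm wide, 34 mm tall) on the grip's +x face.
- mast (a joint): How far the mast is pulled up, m: 0 down (caught), 0.06 the first stop (it catches there if the button is not squeezed), 0.12 the second stop, a hard end without a catch. It moves straight up, cannot move while caught, and weighs about 0.3 kg; it slides down if let go.
- button (a joint): How far the telescope button is pressed, m: 0 released, 0.006 fully in (about 6.5 N, sprung back when let go). The mast is free when it is pressed more than 0.0045.
- jar: Bystander: jar, 54 mm wide, 85 mm tall; origin under its centre.
- mug: Bystander: white mug, 72 mm wide, 85 mm tall, with a handle; origin under its centre.
- sauce: Bystander: squeeze bottle, 64 mm wide, 120 mm tall; origin under its centre.
- sauce2: Bystander: second squeeze bottle of the same shape; origin under its centre.
- scraper: Bystander: spatula, 260 mm long, lying on the table.
- bowl: Bystander: steel bowl, 150 mm wide, 60 mm tall; origin under its centre.
- panel (a point): Centre of the lamp panel that rises with the mast: 75 mm (x) by 160 mm (y) by 14 mm thick, on the mast's +y side; its top is 38 mm below the grip's centre.

How it is judged:
On the way, in this order (a step that is already met when the one before it is completed fails the run):
1. the battery block is plugged fully home in the socket and let go (z of battery_center in the frame of socket below 0.029 m and horizontal distance between battery_center and socket below 0.004 m and angle between the z axis of battery_center and the z axis of socket, either way round below 0.06 rad and contact force between the fingers and battery below 0.3 N), for 0.2 s.
2. the telescope button is squeezed in while the mast is still down (value of joint button above 0.0045 m and value of joint mast below 0.02 m), for 0.1 s.
3. the mast is pulled up to the second stop (value of joint mast above 0.114 m), for 0.2 s.
At the end, for the whole second after the job is handed in: The mast stands still at its second stop (within 6 mm of 120 mm) with the fingers gripping it (over 2 N), and the battery block is still plugged in: fully home within 3 mm, centred within 4 mm, upright within 0.06 rad, not held (all of step 1 and value of joint mast above 0.114 m and velocity of joint mast between -0.01 and 0.01 m/s and contact force between the fingers and mast above 2 N); the arm keeps its last pose, push and grip.
It fails at once if a bystander (jar, mug, sauce bottle, scraper, bowl) is moved more than 30 mm or knocked over (distance of any of jar, mug, sauce, sauce2, scraper, bowl from where it was at the start of the episode above 0.03 m or angle between any of jar, mug, sauce, sauce2's own z axis and vertical above 0.5 rad).
It also fails if it takes over 58 s, if anything falls off the work surface, if the arm or the gripper's body presses on something with over 40 N, if the wrist force passes 120 N, or if a joint passes its speed limit or range.

## Working session

There is one attempt and no reset: what is moved stays moved. The work goes in short steps, Python scripts to look and compute and a tool call to move; the robot and the scene stay as the last step left them, time stands still between calls to the robot, and variables do not carry over. Pictures are saved under pics/ and viewed, and the job is handed in when it is done.

Besides the shell and the picture viewer there is one more tool, called after "Emit:" in YAML: its name, and indented under it one key for each argument. move_arm: Moves the arm, as the interface text tells. Its arguments: {"type":"object","properties":{"increments":{"type":"array"},"force":{"type":"number"}},"required":["increments"]}

```bash
mkdir -p pics; ls; python3 - <<'E'
from bench import r
import cv2,json
for n in ("scene","top"):
    i=r.read_camera(n); cv2.imwrite(f"pics/{n}0.png",i[:,:,::-1]); print(n,r.camera_info(n))
print(r.state())
E
```

```text
pics
scene {'fx': 397.1187108867984, 'fy': 397.1187108867984, 'cx': 315.82078709582186, 'cy': 194.40248205004815, 'xyz': array([1.26567937, 0.00859919, 0.88125908]), 'rotation': array([-1.85784127, -1.6739909 ,  0.68892159])}
top {'fx': 387.39887456303455, 'fy': 387.39887456303455, 'cx': 316.0240384008596, 'cy': 199.5205957903627, 'xyz': array([0.46072884, 0.06139477, 1.28237294]), 'rotation': array([-2.15371198,  2.20185666, -0.1038376 ])}
{'time': 0.1, 'joints': array([-1.16150963,  0.61581929, -0.01262054,  1.42471973,  0.00809471,
        1.10341674, -0.04038764]), 'qvel': array([-1.84859278e-03, -3.43228778e-03, -1.54921373e-04, -2.31209813e-03,
       -2.42713303e-06, -5.27689301e-04,  1.48183805e-03]), 'tau': array([ 1.19866389e-03, -4.60040009e+01,  2.10100939e-01, -1.66246605e+01,
       -6.11716532e-02,  1.69155869e-02,  9.48860907e-05]), 'eef_pos': array([0.27408451, 0.58865139, 0.23660531]), 'tcp_rot': array([-1.38566916, -0.88112453,  0.88430817]), 'wrist_force': array([-0.38305264, -0.07358754, -0.39043495]), 'ft_torque': array([-0.04926705,  0.00228833, -0.04597536]), 'grip_width': 0.9984617535660131}
```

View pics/scene0.png

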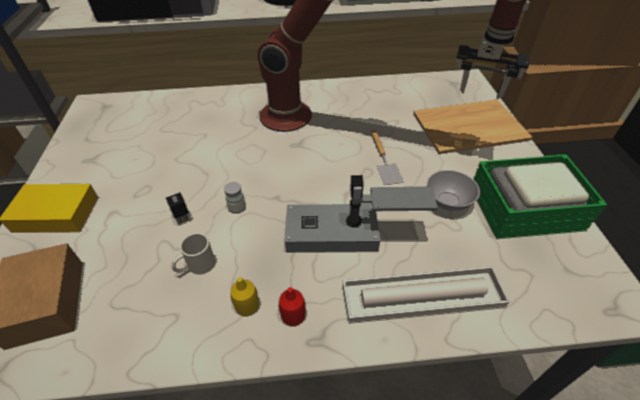

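View pics/top0.png

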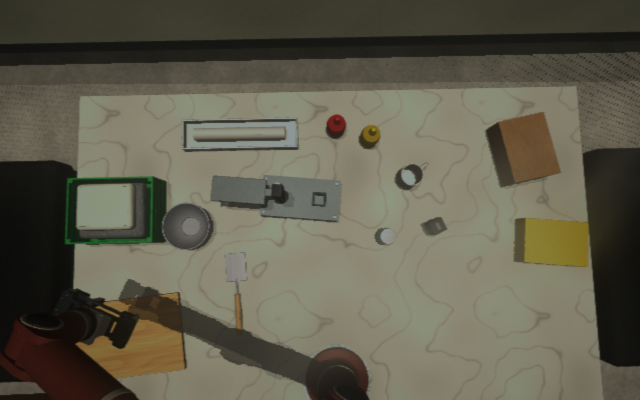

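The scene view shows the battery at (178,207), the socket at (310,222) and the grip at (356,190). In the top view they are at (433,226), (319,199) and (278,192). I'll zoom in on these.

```bash
cat > h.py <<'E'
import numpy as np,cv2
from scipy.spatial.transform import Rotation as R
from bench import r
def ray(n,uv):
    c=r.camera_info(n); d=np.array([(uv[0]-c['cx'])/c['fx'],(uv[1]-c['cy'])/c['fy'],1.])
    return np.array(c['xyz']),R.from_rotvec(c['rotation']).apply(d)
def onz(n,uv,z):
    o,d=ray(n,uv); return o+d*(z-o[2])/d[2]
def proj(n,p):
    c=r.camera_info(n); q=R.from_rotvec(c['rotation']).inv().apply(np.array(p)-c['xyz'])
    return np.array([c['fx']*q[0]/q[2]+c['cx'],c['fy']*q[1]/q[2]+c['cy']])
def tri(u1,u2):
    o1,d1=ray('scene',u1);o2,d2=ray('top',u2)
    t=np.linalg.lstsq(np.c_[d1,-d2],o2-o1,rcond=None)[0]
    a,b=o1+t[0]*d1,o2+t[1]*d2
    return (a+b)/2,np.linalg.norm(a-b)
def grab(n,name): 
    i=r.read_camera(n)[:,:,::-1].copy(); cv2.imwrite(f'pics/{name}.png',i); return i
def crop(i,x0,y0,w,h,s): return cv2.resize(i[y0:y0+h,x0:x0+w],None,fx=s,fy=s,interpolation=cv2.INTER_CUBIC)
E
python3 - <<'E'
import cv2,numpy as np
from h import *
t=cv2.imread('pics/top0.png');s=cv2.imread('pics/scene0.png')
A=crop(t,410,205,50,37,8);B=crop(t,255,170,100,60,8)
cv2.imwrite('pics/ta.png',np.clip(A*1.6,0,255));cv2.imwrite('pics/tb.png',np.clip(B*1.6,0,255))
cv2.imwrite('pics/sa.png',np.clip(crop(s,155,180,50,50,8)*1.6,0,255));cv2.imwrite('pics/sb.png',np.clip(crop(s,280,165,110,90,7)*1.4,0,255))
E
```

```text
[ WARN:0@0.643] global loadsave.cpp:1063 imwrite_ Unsupported depth image for selected encoder is fallbacked to CV_8U.
```

View pics/ta.png

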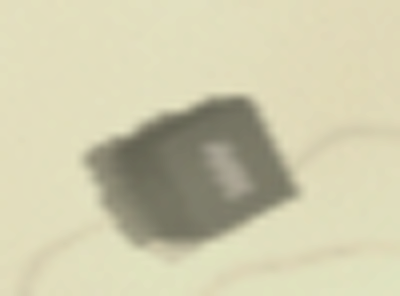

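View pics/tb.png

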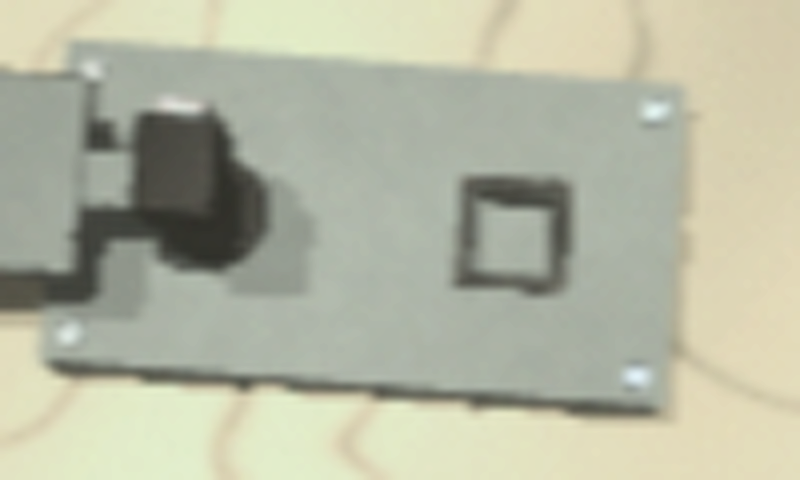

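View pics/sa.png

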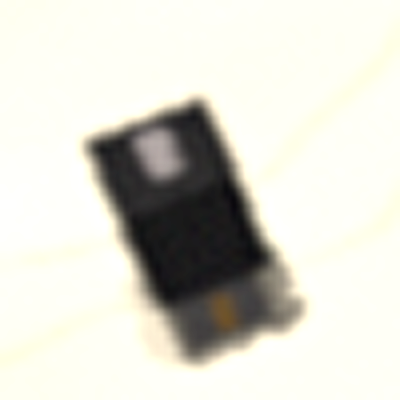

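View pics/sb.png

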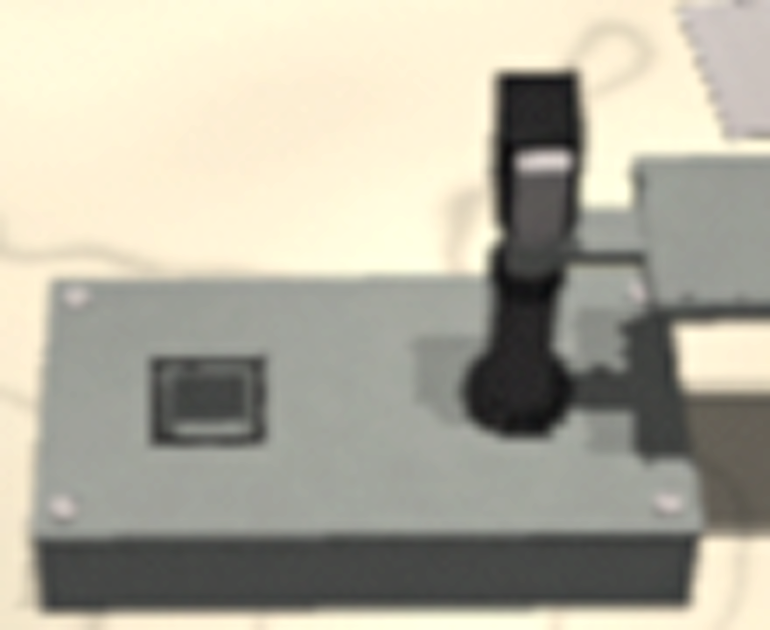

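```bash
python3 - <<'E'
from h import *
t=cv2.imread('pics/top0.png');s=cv2.imread('pics/scene0.png')
def up(x0,y0): return lambda p,sc: np.array([(p[0]+.5)/sc-.5+x0,(p[1]+.5)/sc-.5+y0])
# socket dark rim, both views
for n,im,(x0,y0,w,h),th in (('top',t,(305,185,30,28),None),('scene',s,(295,208,34,26),None)):
    g=cv2.cvtColor(crop(im,x0,y0,w,h,8),cv2.COLOR_BGR2GRAY)
    lo,hi=g.min(),np.median(g); m=((g<(0.45*lo+0.55*hi))*255).astype(np.uint8)
    cs,_=cv2.findContours(m,cv2.RETR_EXTERNAL,cv2.CHAIN_APPROX_NONE); c=max(cs,key=cv2.contourArea)
    P=np.array([onz(n,up(x0,y0)(p[0],8),.05)[:2] for p in c])
    rect=cv2.minAreaRect((P*1000).astype(np.float32)); print(n,'socket rim mm',rect)
    np.save(f'/tmp/{n}.npy',P)
# base top face: grey mask
for n,im,(x0,y0,w,h) in (('top',t,(255,170,100,60)),('scene',s,(275,195,115,60))):
    I=crop(im,x0,y0,w,h,8)
    b=cv2.cvtColor(I,cv2.COLOR_BGR2HSV); cv2.imwrite(f'pics/sat_{n}.png',b[:,:,1])
    print(n,[ (I[y,x].tolist(),b[y,x].tolist()) for x,y in ((300,200),(700,200))])
# battery dark mask
for n,im,(x0,y0,w,h) in (('top',t,(410,205,50,37)),('scene',s,(155,180,50,50))):
    g=cv2.cvtColor(crop(im,x0,y0,w,h,8),cv2.COLOR_BGR2GRAY)
    print(n,g.min(),np.median(g))
E
```

```text
top socket rim mm ((573.4906005859375, 44.369041442871094), (45.13792037963867, 46.78804016113281), 83.98482513427734)
scene socket rim mm ((574.2437744140625, 44.0904541015625), (45.5849723815918, 44.516868591308594), 83.65637969970703)
top [([100, 108, 103], [49, 19, 108]), ([110, 131, 136], [24, 49, 136])]
scene [([48, 50, 49], [45, 10, 50]), ([40, 41, 40], [60, 6, 41])]
top 61 136.0
scene 6 174.0
```

```bash
python3 - <<'E'
from h import *
f=lambda p,s,x0,y0: ((p[0]+.5)/s-.5+x0,(p[1]+.5)/s-.5+y0)
for n,pts,s,x0,y0 in (('scene',[(76,295),(640,292),(668,502),(62,507)],7,280,165),('top',[(92,70),(655,110),(636,377),(68,335)],8,255,170)):
    P=np.array([onz(n,f(p,s,x0,y0),.05)[:2] for p in pts])*1000; print(n,P.round(1).tolist(),cv2.minAreaRect(P.astype(np.float32)))
    for a,b in ((0,1),(3,2),(0,3),(1,2)):
        d=P[b]-P[a];print(np.hypot(*d).round(1),np.degrees(np.arctan2(d[1],d[0])).round(1),end=' ')
    print()
# battery top face corners
for n,pts,s,x0,y0 in (('scene',[(88,148),(203,97),(240,180),(135,210)],8,155,180),('top',[(245,97),(298,193),(205,243),(155,140)],8,410,205)):
    P=np.array([onz(n,f(p,s,x0,y0),.084)[:2] for p in pts])*1000; print(n,P.round(1).tolist(),P.mean(0).round(1))
    for a,b in ((0,1),(1,2),(2,3),(3,0)):
        d=P[b]-P[a];print(np.hypot(*d).round(1),np.degrees(np.arctan2(d[1],d[0])).round(1),end=' ')
    print()
# grip top centre: tri and plane z=.21
print('grip top',onz('top',f((180,160),8,255,170),.21),onz('scene',f((537,115),7,280,165),.21))
E
```

```text
scene [[513.5, -3.6], [537.3, 221.5], [642.6, 211.5], [619.9, -14.6]] ((578.3419189453125, 103.91374206542969), (227.24594116210938, 106.97806549072266), 84.1346435546875)
226.4 84.0 227.2 84.3 107.0 -5.9 105.8 -5.4 
top [[643.6, 212.3], [622.5, -13.1], [515.7, -2.6], [537.4, 223.0]] ((579.96728515625, 104.9515380859375), (226.78158569335938, 107.34371185302734), 84.5038833618164)
226.3 -95.3 226.6 -95.5 106.7 174.3 107.3 174.4 
scene [[473.1, -346.5], [452.5, -310.0], [494.5, -291.7], [504.6, -325.7]] [ 481.2 -318.5]
42.0 119.4 45.8 23.5 35.5 -73.4 37.8 -146.5 
top [[506.9, -329.6], [469.4, -348.2], [451.0, -311.3], [491.1, -293.9]] [ 479.6 -320.7]
41.9 -153.6 41.3 116.5 43.7 23.4 39.1 -66.1 
grip top [0.58758283 0.16242115 0.21      ] [0.59284627 0.16112664 0.21      ]
```

Both views agree. The socket is at about (0.574, 0.044) with base yaw −5.7°, and the screw rectangle matches 226×107 mm in each view. The battery is at about (0.480, −0.320) with yaw near 25°. Next I'll work out the moves in tool axes.

```bash
cat >> h.py <<'E'
def goal_R(yaw,flip=0):
    # jaw x along yaw (deg), tool y down
    a=np.radians(yaw); x=np.array([np.cos(a),np.sin(a),0]); y=np.array([0,0,-1.]); return np.c_[x,y,np.cross(x,y)]
def delta(p,yaw,p0=None,R0=None):
    s=r.state(); p0=s['eef_pos'] if p0 is None else np.array(p0); R0=R.from_rotvec(s['tcp_rot']).as_matrix() if R0 is None else R0
    return (R0.T@(np.array(p)-p0)*100).round(2), R.from_matrix(R0.T@goal_R(yaw)).as_rotvec().round(4)
def stat():
    s=r.state(); M=R.from_rotvec(s['tcp_rot']).as_matrix()
    print('t',s['time'],'p',s['eef_pos'].round(4),'yaw',np.degrees(np.arctan2(M[1,0],M[0,0])).round(2),'tilt',M[:,1].round(4),'F',np.round(s['wrist_force'],2),'T',np.round(s['ft_torque'],2),'w',round(s['grip_width']*93,1),'q',s['joints'].round(3))
E
python3 - <<'E'
from h import *
stat(); print(R.from_rotvec(r.state()['tcp_rot']).as_matrix().round(3))
for p in ((.5,.3,.35),(.5,-.05,.35),(.48,-.32,.35)):
  for yaw in (25,-155,-65,115): print(p,yaw,*delta(p,yaw))
E
```

```text
t 0.1 p [0.2741 0.5887 0.2366] yaw 65.04 tilt [-0.001  -0.0021 -1.    ] F [-0.38 -0.07 -0.39] T [-0.05  0.   -0.05] w 92.9 q [-1.162  0.616 -0.013  1.425  0.008  1.103 -0.04 ]
[[ 0.422 -0.001 -0.907]
 [ 0.907 -0.002  0.422]
 [-0.002 -1.    -0.   ]]
(0.5, 0.3, 0.35) 25 [-16.66 -11.3  -32.66] [ 0.0008  0.6988 -0.0022]
(0.5, 0.3, 0.35) -155 [-16.66 -11.3  -32.66] [-2.8000e-03 -2.4428e+00 -1.1000e-03]
(0.5, 0.3, 0.35) -65 [-16.66 -11.3  -32.66] [ 2.6000e-03  2.2696e+00 -1.2000e-03]
(0.5, 0.3, 0.35) 115 [-16.66 -11.3  -32.66] [-0.001  -0.872  -0.0022]
(0.5, -0.05, 0.35) 25 [-48.39 -11.23 -47.44] [ 0.0008  0.6988 -0.0022]
(0.5, -0.05, 0.35) -155 [-48.39 -11.23 -47.44] [-2.8000e-03 -2.4428e+00 -1.1000e-03]
(0.5, -0.05, 0.35) -65 [-48.39 -11.23 -47.44] [ 2.6000e-03  2.2696e+00 -1.2000e-03]
(0.5, -0.05, 0.35) 115 [-48.39 -11.23 -47.44] [-0.001  -0.872  -0.0022]
(0.48, -0.32, 0.35) 25 [-73.71 -11.17 -57.02] [ 0.0008  0.6988 -0.0022]
(0.48, -0.32, 0.35) -155 [-73.71 -11.17 -57.02] [-2.8000e-03 -2.4428e+00 -1.1000e-03]
(0.48, -0.32, 0.35) -65 [-73.71 -11.17 -57.02] [ 2.6000e-03  2.2696e+00 -1.2000e-03]
(0.48, -0.32, 0.35) 115 [-73.71 -11.17 -57.02] [-0.001  -0.872  -0.0022]
```

Emit:
move_arm:
  increments:
    - {"slide": [0, -4, 0], "twist": [0, 0, 0], "hand": 9.3}
    - {"slide": [-1, -7, -3], "twist": [0, 0.08, 0], "hand": 9.3}
    - {"slide": [-3, -9, -7], "twist": [0, 0.16, 0], "hand": 9.3}
    - {"slide": [-5.5, -10, -11], "twist": [0, 0.24, 0], "hand": 9.3}
    - {"slide": [-8, -11, -15], "twist": [0, 0.32, 0], "hand": 9.3}
    - {"slide": [-10, -11, -19], "twist": [0, 0.4, 0], "hand": 9.3}
    - {"slide": [-12, -11, -23], "twist": [0, 0.48, 0], "hand": 9.3}
    - {"slide": [-14, -11, -27], "twist": [0, 0.56, 0], "hand": 9.3}
    - {"slide": [-15.5, -11.2, -30], "twist": [0, 0.64, 0], "hand": 9.3}
    - {"slide": [-16.7, -11.2, -32.7], "twist": [0, 0.7, 0], "hand": 9.3}
    - {"slide": [-20, -11.2, -34.5], "twist": [0, 0.7, 0], "hand": 9.3}
    - {"slide": [-24, -11.2, -36], "twist": [0, 0.7, 0], "hand": 9.3}

```text
time: 1.3
eef_pos: [0.4998, 0.2189, 0.3485]
tcp_rot: [-1.544, -0.341, 0.343]
wrist_force: [-0.2, -0.1, 0.0]
grip_width: 1.0
```

```bash
python3 - <<'E'
from h import *
stat()
for p in ((.5,-.05,.33),(.48,-.32,.30)): print(*delta(p,25))
E
```

```text
t 1.3 p [0.4998 0.2189 0.3485] yaw 24.97 tilt [-1.2e-03 -9.0e-04 -1.0e+00] F [-0.2  -0.11  0.01] T [-0.08  0.01  0.01] w 93.0 q [-0.614  0.365  0.238  1.551 -0.089  1.238  0.073]
[-11.33   1.87 -24.38] [ 0.0003 -0.0004 -0.0014]
[-24.54   4.9  -48.01] [ 0.0003 -0.0004 -0.0014]
```

Emit:
move_arm:
  increments:
    - {"slide": [-2, 0, -4], "twist": [0, 0, 0], "hand": 9.3}
    - {"slide": [-4, 0, -8], "twist": [0, 0, 0], "hand": 9.3}
    - {"slide": [-6, 0, -12.4], "twist": [0, 0, 0], "hand": 9.3}
    - {"slide": [-8, 0, -17], "twist": [0, 0, 0], "hand": 9.3}
    - {"slide": [-10, 0, -21.4], "twist": [0, 0, 0], "hand": 9.3}
    - {"slide": [-12, 0, -25.6], "twist": [0, 0, 0], "hand": 9.3}
    - {"slide": [-14.5, 0.5, -29.7], "twist": [0, 0, 0], "hand": 9.3}
    - {"slide": [-17, 1, -34], "twist": [0, 0, 0], "hand": 9.3}
    - {"slide": [-19.5, 2, -38.2], "twist": [0, 0, 0], "hand": 9.3}
    - {"slide": [-21.5, 3, -42.2], "twist": [0, 0, 0], "hand": 9.3}
    - {"slide": [-23.5, 4, -46], "twist": [0, 0, 0], "hand": 9.3}
    - {"slide": [-24.5, 4.9, -48], "twist": [0, 0, 0], "hand": 9.3}

```text
time: 2.5
eef_pos: [0.4775, -0.3232, 0.2997]
tcp_rot: [-1.546, -0.335, 0.339]
wrist_force: [-0.1, 1.4, 0.9]
grip_width: 1.004
```

```bash
python3 - <<'E'
from h import *
stat()
i=grab('scene','s1'); cv2.imwrite('pics/s1c.png',crop(i,110,80,130,160,4))
j=grab('top','t1')
print(proj('scene',[.48,-.32,.084]))
print(*delta((.48,-.32,.15),25)); print(*delta((.48,-.32,.06),25))
E
```

```text
t 2.5 p [ 0.4775 -0.3232  0.2997] yaw 24.61 tilt [-0.0021 -0.0019 -1.    ] F [-0.07  1.38  0.93] T [-0.06  0.03 -0.03] w 93.3 q [ 0.295  0.467  0.41   1.558 -0.194  1.158  1.174]
[174.88831704 199.07901284]
[ 0.45 14.87  0.08] [-0.0013 -0.0085 -0.0045]
[ 0.49 23.87  0.07] [-0.0013 -0.0085 -0.0045]
```

View pics/s1c.png

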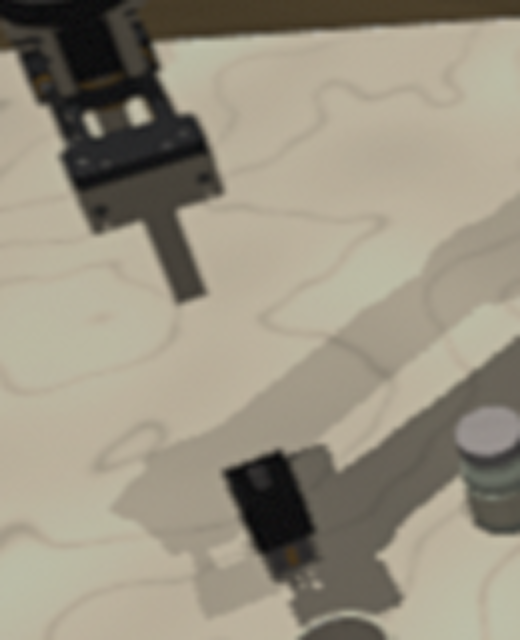

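Emit:
move_arm:
  increments:
    - {"slide": [0.1, 1, 0], "twist": [0, 0.14, 0], "hand": 9.3}
    - {"slide": [0.2, 2, 0], "twist": [0, 0.28, 0], "hand": 9.3}
    - {"slide": [0.3, 3, 0], "twist": [0, 0.42, 0], "hand": 9.3}
    - {"slide": [0.3, 4, 0], "twist": [0, 0.56, 0], "hand": 9.3}
    - {"slide": [0.3, 5, 0], "twist": [0, 0.7, 0], "hand": 9.3}
    - {"slide": [0.3, 6, 0], "twist": [0, 0.84, 0], "hand": 9.3}
    - {"slide": [0.3, 7, 0], "twist": [0, 0.98, 0], "hand": 9.3}
    - {"slide": [0.3, 8, 0], "twist": [0, 1.12, 0], "hand": 9.3}
    - {"slide": [0.3, 10, 0], "twist": [0, 1.26, 0], "hand": 9.3}
    - {"slide": [0.3, 12, 0], "twist": [0, 1.4, 0], "hand": 9.3}
    - {"slide": [0.3, 14, 0], "twist": [0, 1.53, 0], "hand": 9.3}
    - {"slide": [0.3, 15, 0], "twist": [0, 1.53, 0], "hand": 9.3}

```text
time: 3.8
eef_pos: [0.4826, -0.3147, 0.1488]
tcp_rot: [-1.397, 0.853, -0.847]
wrist_force: [-1.0, -0.6, 0.1]
grip_width: 1.0
```

```bash
python3 - <<'E'
from h import *
stat()
i=grab('scene','s2'); cv2.imwrite('pics/s2c.png',crop(i,110,80,130,160,4))
stat()
print(*delta((.4805,-.3185,.058),-63))
E
```

```text
t 3.8 p [ 0.4826 -0.3147  0.1488] yaw -62.57 tilt [-0.0023  0.0031 -1.    ] F [-1.01 -0.61  0.09] T [0.01 0.13 0.01] w 93.0 q [ 0.107  0.705  0.727  1.76  -0.579  0.907 -0.005]
t 3.85 p [ 0.4821 -0.3147  0.148 ] yaw -62.46 tilt [-0.0037  0.0037 -1.    ] F [-0.11 -0.07 -0.24] T [-0.01  0.17 -0.  ] w 93.0 q [ 0.108  0.706  0.726  1.761 -0.579  0.907 -0.003]
[ 0.31  9.   -0.3 ] [ 0.0016  0.0095 -0.005 ]
```

View pics/s2c.png

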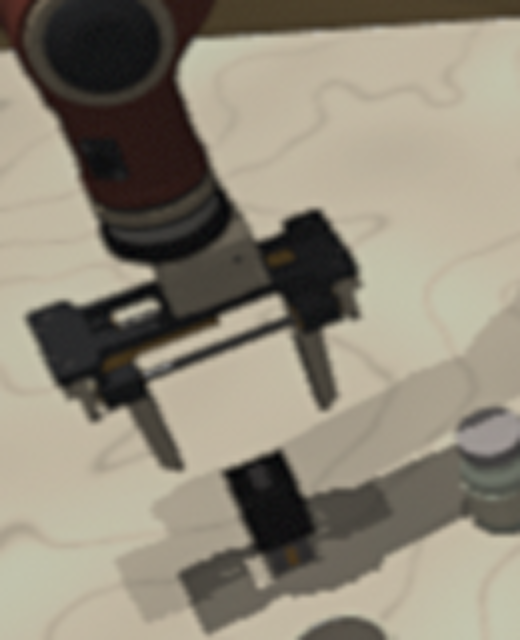

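The crop shows the open fingers above the battery, one on each side, with the jar clear to the right. I'll descend and squeeze lightly to centre it.

Emit:
move_arm:
  increments:
    - {"slide": [0.1, 2.5, -0.1], "twist": [0, 0.005, 0], "hand": 9.3}
    - {"slide": [0.2, 5, -0.2], "twist": [0, 0.008, 0], "hand": 9.3}
    - {"slide": [0.3, 7.5, -0.3], "twist": [0, 0.008, 0], "hand": 9.3}
    - {"slide": [0.3, 9, -0.3], "twist": [0, 0.008, 0], "hand": 9.3}
    - {"slide": [0.3, 9, -0.3], "twist": [0, 0.008, 0], "hand": 7}
    - {"slide": [0.3, 9, -0.3], "twist": [0, 0.008, 0], "hand": 5.5}
    - {"slide": [0.3, 9, -0.3], "twist": [0, 0.008, 0], "hand": 5}
    - {"slide": [0.3, 9, -0.3], "twist": [0, 0.008, 0], "hand": 4.7}
    - {"slide": [0.3, 9, -0.3], "twist": [0, 0.008, 0], "hand": 4.2}
    - {"slide": [0.3, 9, -0.3], "twist": [0, 0.008, 0], "hand": 4.2}
    - {"slide": [0.3, 9, -0.3], "twist": [0, 0.008, 0], "hand": 4.2}
    - {"slide": [0.3, 9, -0.3], "twist": [0, 0.008, 0], "hand": 4.2}
  force: 6

```text
time: 5.05
eef_pos: [0.481, -0.3215, 0.0609]
tcp_rot: [-1.395, 0.858, -0.858]
wrist_force: [-1.0, -0.1, 1.8]
grip_width: 0.476
```

```bash
python3 - <<'E'
from h import *
stat()
i=grab('scene','s3'); cv2.imwrite('pics/s3c.png',crop(i,110,80,130,160,4))
stat()
E
```

```text
t 5.05 p [ 0.481  -0.3215  0.0609] yaw -63.19 tilt [ 2.e-04  2.e-04 -1.e+00] F [-0.95 -0.05  1.79] T [0.14 0.19 0.04] w 44.3 q [ 0.177  0.817  0.628  1.82  -0.692  0.737  0.085]
t 5.1 p [ 0.481  -0.3215  0.0609] yaw -63.19 tilt [ 2.e-04  2.e-04 -1.e+00] F [-0.36  1.16  3.25] T [ 0.18  0.24 -0.  ] w 44.7 q [ 0.177  0.817  0.628  1.82  -0.692  0.737  0.085]
```

View pics/s3c.png

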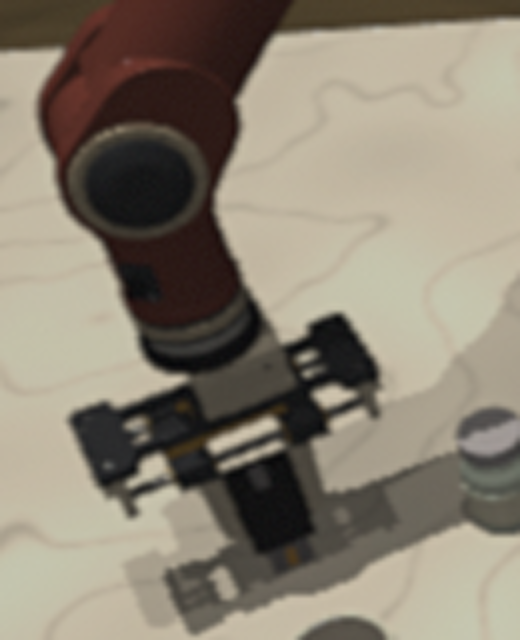

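Emit:
move_arm:
  increments:
    - {"slide": [0, 0, 0], "twist": [0, 0, 0], "hand": 6}
    - {"slide": [0, 0, 0], "twist": [0, 0, 0], "hand": 9.3}
    - {"slide": [0, -3, 0], "twist": [0, 0, 0], "hand": 9.3}
    - {"slide": [0, -7, 0], "twist": [0, 0, 0], "hand": 9.3}
    - {"slide": [0, -8, 0], "twist": [0, -0.14, 0], "hand": 9.3}
    - {"slide": [0, -8, 0], "twist": [0, -0.28, 0], "hand": 9.3}
    - {"slide": [0, -8, 0], "twist": [0, -0.42, 0], "hand": 9.3}
    - {"slide": [0, -8, 0], "twist": [0, -0.56, 0], "hand": 9.3}
    - {"slide": [0, -8, 0], "twist": [0, -0.7, 0], "hand": 9.3}
    - {"slide": [0, -8, 0], "twist": [0, -0.84, 0], "hand": 9.3}
    - {"slide": [0, -8, 0], "twist": [0, -0.98, 0], "hand": 9.3}
    - {"slide": [0, -8, 0], "twist": [0, -1.12, 0], "hand": 9.3}

```text
time: 6.3
eef_pos: [0.4807, -0.3217, 0.1405]
tcp_rot: [-1.571, -0.017, 0.018]
wrist_force: [-0.1, 0.3, -0.2]
grip_width: 1.0
```

Emit:
move_arm:
  increments:
    - {"slide": [0, 0, 0], "twist": [0, -0.14, 0], "hand": 9.3}
    - {"slide": [0, 0, 0], "twist": [0, -0.28, 0], "hand": 9.3}
    - {"slide": [0, 0, 0], "twist": [0, -0.42, 0], "hand": 9.3}
    - {"slide": [0, 0, 0], "twist": [0, -0.45, 0], "hand": 9.3}
    - {"slide": [0, 0, 0], "twist": [0, -0.45, 0], "hand": 9.3}
    - {"slide": [0, 0, 0], "twist": [0, -0.45, 0], "hand": 9.3}

```text
time: 6.9
eef_pos: [0.4809, -0.3217, 0.1406]
tcp_rot: [-1.54, -0.364, 0.365]
wrist_force: [-0.7, -0.7, 0.2]
grip_width: 1.0
```

```bash
python3 - <<'E'
from h import *
i=grab('scene','s4'); cv2.imwrite('pics/s4c.png',crop(i,110,80,130,160,4))
stat()
print(*delta((.481,-.3215,.06),26.8))
E
```

```text
t 6.95 p [ 0.4809 -0.3216  0.1406] yaw 26.67 tilt [-3.e-04 -1.e-04 -1.e+00] F [ 0.06 -0.05 -0.09] T [-0.08  0.01 -0.02] w 92.9 q [ 0.379  0.628  0.275  1.756 -0.227  0.789  1.23 ]
[0.01 8.06 0.  ] [-0.0001 -0.0023 -0.0003]
```

View pics/s4c.png

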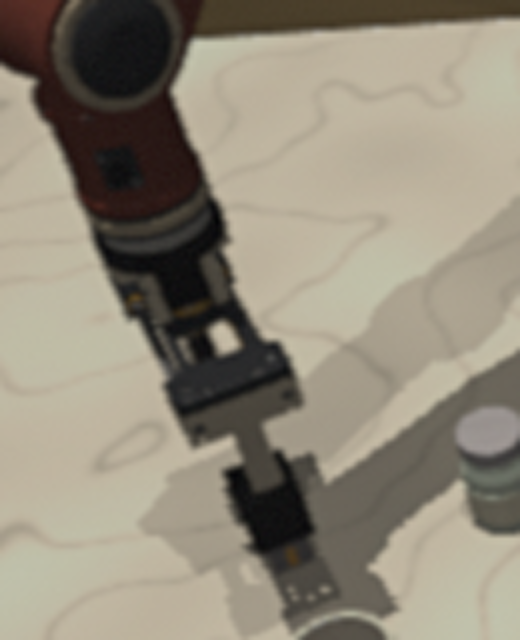

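Emit:
move_arm:
  increments:
    - {"slide": [0, 3, 0], "twist": [0, 0, 0], "hand": 9.3}
    - {"slide": [0, 6, 0], "twist": [0, 0, 0], "hand": 9.3}
    - {"slide": [0, 8, 0], "twist": [0, 0, 0], "hand": 9.3}
    - {"slide": [0, 8.1, 0], "twist": [0, 0, 0], "hand": 7.5}
    - {"slide": [0, 8.1, 0], "twist": [0, 0, 0], "hand": 6}
    - {"slide": [0, 8.1, 0], "twist": [0, 0, 0], "hand": 5}
    - {"slide": [0, 8.1, 0], "twist": [0, 0, 0], "hand": 4.7}
    - {"slide": [0, 8.1, 0], "twist": [0, 0, 0], "hand": 4}
    - {"slide": [0, 8.1, 0], "twist": [0, 0, 0], "hand": 3.5}
    - {"slide": [0, 8.1, 0], "twist": [0, 0, 0], "hand": 3}
    - {"slide": [0, 8.1, 0], "twist": [0, 0, 0], "hand": 3}
    - {"slide": [0, 8.1, 0], "twist": [0, 0, 0], "hand": 3}
  force: 25

```text
time: 8.15
eef_pos: [0.4806, -0.3221, 0.0601]
tcp_rot: [-1.54, -0.366, 0.366]
wrist_force: [-1.8, -0.4, 2.5]
grip_width: 0.478
```

```bash
python3 - <<'E'
from h import *
stat()
E
```

```text
t 8.15 p [ 0.4806 -0.3221  0.0601] yaw 26.73 tilt [-2.e-04 -6.e-04 -1.e+00] F [-1.76 -0.42  2.51] T [-0.11  0.43  0.05] w 44.5 q [ 0.409  0.741  0.23   1.813 -0.268  0.618  1.267]
```

```bash
python3 - <<'E'
from h import *
for p in ((.4806,-.3221,.2),(.5738,.0443,.2),(.5738,.0443,.16)): print(*delta(p,-5.7))
print('jar',onz('top',(386,236),.085),'mug',onz('top',(408,177),.085))
E
```

```text
[-1.000e-02 -1.399e+01 -0.000e+00] [ 5.00e-04  5.66e-01 -3.00e-04]
[ 24.8  -14.01  28.53] [ 5.00e-04  5.66e-01 -3.00e-04]
[ 24.8  -10.01  28.53] [ 5.00e-04  5.66e-01 -3.00e-04]
jar [ 0.45114188 -0.15915857  0.085     ] mug [ 0.63294268 -0.23497271  0.085     ]
```

Emit:
move_arm:
  increments:
    - {"slide": [0, -2, 0], "twist": [0, 0, 0], "hand": 3}
    - {"slide": [0, -5, 0], "twist": [0, 0, 0], "hand": 3}
    - {"slide": [0, -8, 0], "twist": [0, 0, 0], "hand": 3}
    - {"slide": [0, -11, 0], "twist": [0, 0, 0], "hand": 3}
    - {"slide": [0.5, -13, 0.5], "twist": [0, 0, 0], "hand": 3}
    - {"slide": [2.5, -14, 2.8], "twist": [0, 0.06, 0], "hand": 3}
    - {"slide": [5, -14, 5.7], "twist": [0, 0.12, 0], "hand": 3}
    - {"slide": [7.5, -14, 8.6], "twist": [0, 0.18, 0], "hand": 3}
    - {"slide": [10, -14, 11.5], "twist": [0, 0.24, 0], "hand": 3}
    - {"slide": [12.5, -14, 14.4], "twist": [0, 0.3, 0], "hand": 3}
    - {"slide": [15, -14, 17.2], "twist": [0, 0.36, 0], "hand": 3}
    - {"slide": [17.5, -14, 20.1], "twist": [0, 0.42, 0], "hand": 3}

```text
time: 9.35
eef_pos: [0.5464, -0.0611, 0.1987]
tcp_rot: [-1.57, -0.034, 0.037]
wrist_force: [0.3, -0.5, -2.7]
grip_width: 0.474
```

```bash
python3 - <<'E'
from h import *
stat()
for p in ((.5738,.0443,.2),(.5738,.0443,.16)): print(*delta(p,-5.7))
E
```

```text
t 9.35 p [ 0.5464 -0.0611  0.1987] yaw 2.58 tilt [-1.8e-03  7.0e-04 -1.0e+00] F [ 0.28 -0.5  -2.69] T [-0.08 -0.   -0.04] w 44.1 q [-0.206  0.532  0.427  1.776 -0.273  0.894  0.387]
[ 3.21 -0.13 10.41] [-0.0006  0.1445 -0.0018]
[ 3.22  3.87 10.4 ] [-0.0006  0.1445 -0.0018]
```

Emit:
move_arm:
  increments:
    - {"slide": [0.9, 0, 3], "twist": [0, 0.06, 0], "hand": 3}
    - {"slide": [1.8, 0, 6], "twist": [0, 0.12, 0], "hand": 3}
    - {"slide": [2.6, 1, 8.5], "twist": [0, 0.145, 0], "hand": 3}
    - {"slide": [3.2, 2, 10.4], "twist": [0, 0.145, 0], "hand": 3}
    - {"slide": [3.2, 4, 10.4], "twist": [0, 0.145, 0], "hand": 3}
    - {"slide": [3.2, 4, 10.4], "twist": [0, 0.145, 0], "hand": 3}
    - {"slide": [3.2, 4, 10.4], "twist": [0, 0.145, 0], "hand": 3}

```text
time: 10.05
eef_pos: [0.5732, 0.0411, 0.159]
tcp_rot: [-1.571, 0.079, -0.076]
wrist_force: [0.0, -0.7, -2.6]
grip_width: 0.475
```

```bash
python3 - <<'E'
from h import *
i=grab('scene','s5'); cv2.imwrite('pics/s5c.png',crop(i,260,80,160,180,4)[:600])
j=grab('top','t5'); cv2.imwrite('pics/t5c.png',crop(j,250,140,110,90,6))
stat()
print(*delta((.5738,.0443,.125),-5.7))
E
```

```text
t 10.15 p [0.5742 0.0408 0.1603] yaw -5.72 tilt [ 1.1e-03 -6.0e-04 -1.0e+00] F [ 0.09 -0.19 -2.25] T [-0.06  0.06 -0.01] w 43.9 q [-0.387  0.62   0.445  1.749 -0.339  0.848  0.112]
[-0.08  3.53  0.35] [ 0.0005 -0.0003  0.0012]
```

View pics/s5c.png

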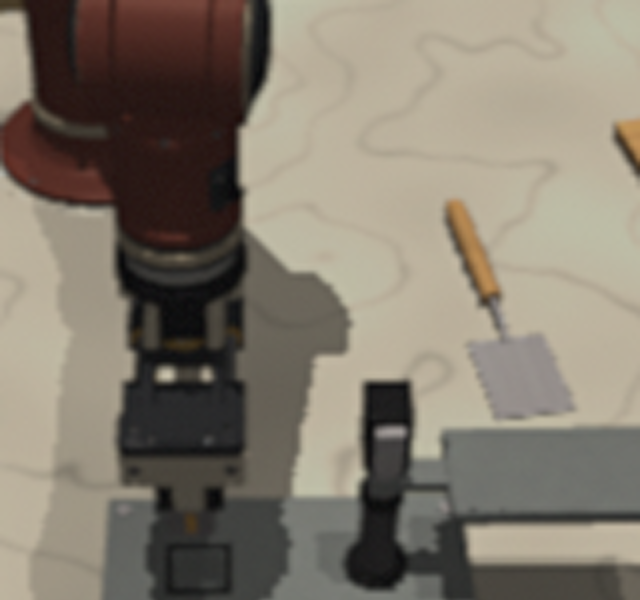

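View pics/t5c.png

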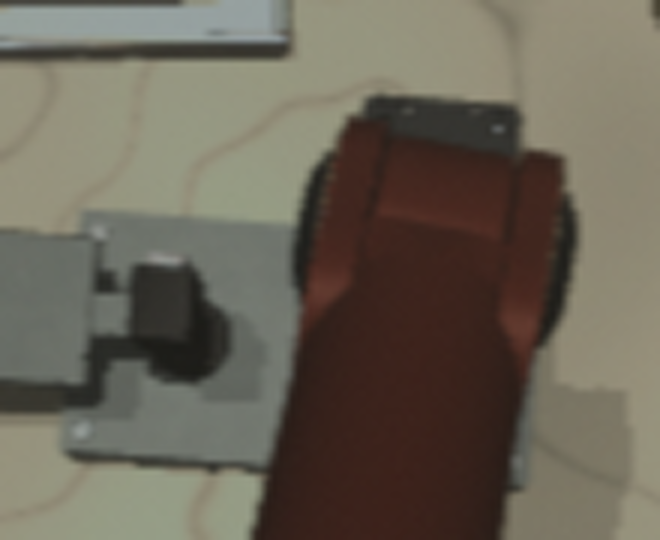

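The scene view shows the battery held above the socket rim, which is at about crop (200,568). I'll lower it to 15 mm above the base and check alignment.

Emit:
move_arm:
  increments:
    - {"slide": [-0.05, 1, 0.2], "twist": [0, 0, 0], "hand": 3}
    - {"slide": [-0.1, 2, 0.35], "twist": [0, 0, 0], "hand": 3}
    - {"slide": [-0.1, 3, 0.35], "twist": [0, 0, 0], "hand": 3}
    - {"slide": [-0.1, 3.5, 0.35], "twist": [0, 0, 0], "hand": 3}
    - {"slide": [-0.1, 3.5, 0.35], "twist": [0, 0, 0], "hand": 3}
    - {"slide": [-0.1, 3.5, 0.35], "twist": [0, 0, 0], "hand": 3}

```text
time: 10.75
eef_pos: [0.5732, 0.0454, 0.1245]
tcp_rot: [-1.57, 0.077, -0.077]
wrist_force: [-0.2, -0.3, -4.2]
grip_width: 0.473
```

```bash
python3 - <<'E'
from h import *
i=grab('scene','s6'); cv2.imwrite('pics/s6c.png',np.clip(crop(i,285,180,60,60,10)*1.5,0,255).astype(np.uint8))
stat()
p=r.state()['eef_pos']; 
a=np.radians(-5.7);ux=np.array([np.cos(a),np.sin(a),0]);uy=np.array([-np.sin(a),np.cos(a),0])
S=np.array([.5738,.0443,.05])
for nm,c,h in (('foot bottom',p-[0,0,.0601],15),('shoulder',p-[0,0,.0281],22),('rim22.7',S,22.7)):
  print(nm,[((proj('scene',c+ux*sx*h/1000+uy*sy*h/1000)-[285,180]+.5)*10-.5).round(0).tolist() for sx,sy in ((1,-1),(1,1),(-1,1),(-1,-1))])
print(*delta((.5738,.0443,.125),-5.7))
E
```

```text
t 10.8 p [0.5735 0.0454 0.1248] yaw -5.62 tilt [ 7.e-04 -2.e-04 -1.e+00] F [-0.52  0.09 -3.42] T [-0.05  0.16 -0.02] w 44.0 q [-0.377  0.665  0.419  1.782 -0.368  0.772  0.13 ]
foot bottom [[192.0, 428.0], [305.0, 427.0], [305.0, 342.0], [195.0, 343.0]]
shoulder [[160.0, 370.0], [329.0, 369.0], [329.0, 243.0], [165.0, 245.0]]
rim22.7 [[161.0, 487.0], [330.0, 486.0], [330.0, 357.0], [166.0, 358.0]]
[ 0.04 -0.02 -0.11] [0.0001 0.0014 0.0007]
```

View pics/s6c.png

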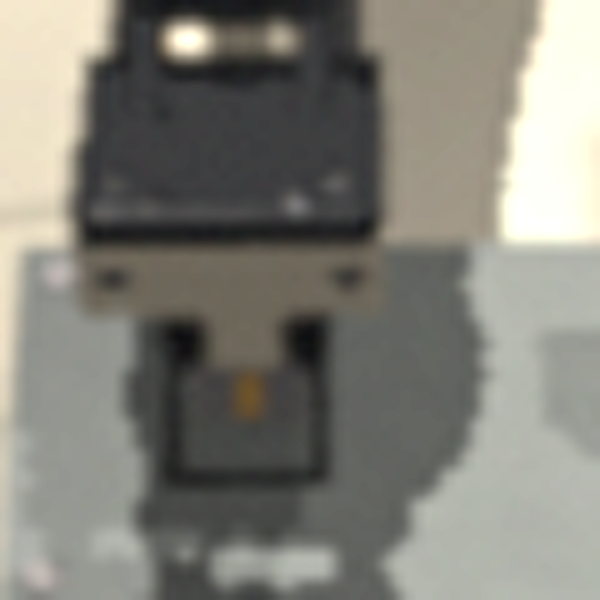

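Emit:
move_arm:
  increments:
    - {"slide": [0.04, 0, -0.1], "twist": [0, 0, 0], "hand": 3}
    - {"slide": [0.04, 0.6, -0.1], "twist": [0, 0, 0], "hand": 3}
    - {"slide": [0.04, 1.2, -0.1], "twist": [0, 0, 0], "hand": 3}
    - {"slide": [0.04, 1.2, -0.1], "twist": [0, 0, 0], "hand": 3}
    - {"slide": [0.04, 1.5, -0.1], "twist": [0, 0, 0], "hand": 3}
    - {"slide": [0.04, 1.7, -0.1], "twist": [0, 0, 0], "hand": 3}
    - {"slide": [0.04, 1.9, -0.1], "twist": [0, 0, 0], "hand": 3}
    - {"slide": [0.04, 1.9, -0.1], "twist": [0, 0, 0], "hand": 3}

```text
time: 11.6
eef_pos: [0.5739, 0.0443, 0.1054]
tcp_rot: [-1.57, 0.076, -0.078]
wrist_force: [1.7, -1.2, -3.7]
grip_width: 0.474
```

```bash
python3 - <<'E'
from h import *
stat()
print(*delta((.5738,.0443,.078),-5.7))
E
```

```text
t 11.6 p [0.5739 0.0443 0.1054] yaw -5.62 tilt [ 1.e-03 -6.e-04 -1.e+00] F [ 1.73 -1.19 -3.66] T [-0.22 -0.29  0.01] w 44.1 q [-0.365  0.691  0.403  1.797 -0.383  0.731  0.145]
[-0.01  2.74 -0.  ] [0.0005 0.0015 0.0011]
```

The foot is about 5 mm into the hole with no upward resistance, so I'll keep going down.

Emit:
move_arm:
  increments:
    - {"slide": [0, 0.4, 0], "twist": [0, 0, 0], "hand": 3}
    - {"slide": [0, 0.8, 0], "twist": [0, 0, 0], "hand": 3}
    - {"slide": [0, 1.2, 0], "twist": [0, 0, 0], "hand": 3}
    - {"slide": [0, 1.6, 0], "twist": [0, 0, 0], "hand": 3}
    - {"slide": [0, 2.0, 0], "twist": [0, 0, 0], "hand": 3}
    - {"slide": [0, 2.4, 0], "twist": [0, 0, 0], "hand": 3}
    - {"slide": [0, 2.4, 0], "twist": [0, 0, 0], "hand": 3}

```text
time: 12.3
eef_pos: [0.5736, 0.0446, 0.0811]
tcp_rot: [-1.57, 0.077, -0.077]
wrist_force: [2.8, -1.2, -4.1]
grip_width: 0.471
```

```bash
python3 - <<'E'
from h import *
stat()
print(*delta((.5738,.0443,.078),-5.7))
E
```

```text
t 12.3 p [0.5736 0.0446 0.0811] yaw -5.62 tilt [ 2.e-04 -3.e-04 -1.e+00] F [ 2.81 -1.18 -4.06] T [-0.26 -0.57  0.06] w 43.8 q [-0.352  0.725  0.382  1.813 -0.403  0.681  0.162]
[ 0.02  0.31 -0.02] [0.0002 0.0015 0.0003]
```

Next, push to home at a small overtravel and check the contact force.

Emit:
move_arm:
  increments:
    - {"slide": [0, 0.15, 0], "twist": [0, 0, 0], "hand": 3}
    - {"slide": [0, 0.3, 0], "twist": [0, 0, 0], "hand": 3}
    - {"slide": [0, 0.4, 0], "twist": [0, 0, 0], "hand": 3}
    - {"slide": [0, 0.5, 0], "twist": [0, 0, 0], "hand": 3}
    - {"slide": [0, 0.5, 0], "twist": [0, 0, 0], "hand": 3}

```text
time: 12.8
eef_pos: [0.5736, 0.0445, 0.0782]
tcp_rot: [-1.569, 0.077, -0.078]
wrist_force: [-0.7, -1.0, 7.3]
grip_width: 0.471
```

```bash
python3 - <<'E'
from h import *
stat()
E
```

```text
t 12.8 p [0.5736 0.0445 0.0782] yaw -5.65 tilt [ 7.e-04  8.e-04 -1.e+00] F [-0.74 -1.01  7.33] T [-0.34  0.14 -0.03] w 43.8 q [-0.349  0.729  0.379  1.815 -0.407  0.674  0.165]
```

It bottomed at TCP z=0.0782, where 0.0781 was predicted, with 7 N upward. Now I'll release and rise.

Emit:
move_arm:
  increments:
    - {"slide": [0, -0.2, 0], "twist": [0, 0, 0], "hand": 4.6}
    - {"slide": [0, -0.3, 0], "twist": [0, 0, 0], "hand": 6}
    - {"slide": [0, -0.3, 0], "twist": [0, 0, 0], "hand": 9}
    - {"slide": [0, -0.3, 0], "twist": [0, 0, 0], "hand": 9}
    - {"slide": [0, -0.3, 0], "twist": [0, 0, 0], "hand": 9}
    - {"slide": [0, -2, 0], "twist": [0, 0, 0], "hand": 9}
    - {"slide": [0, -5, 0], "twist": [0, 0, 0], "hand": 9}
    - {"slide": [0, -9, 0], "twist": [0, 0, 0], "hand": 9}
    - {"slide": [0, -13, 0], "twist": [0, 0, 0], "hand": 9}
    - {"slide": [0, -17, 0], "twist": [0, 0, 0], "hand": 9}
    - {"slide": [0, -18, 0], "twist": [0, 0, 0], "hand": 9}
    - {"slide": [0, -18, 0], "twist": [0, 0, 0], "hand": 9}

```text
time: 14.0
eef_pos: [0.5741, 0.0445, 0.2581]
tcp_rot: [-1.569, 0.074, -0.079]
wrist_force: [-0.7, 0.7, -0.5]
grip_width: 0.969
```

```bash
python3 - <<'E'
from h import *
i=grab('scene','s7'); cv2.imwrite('pics/s7c.png',np.clip(crop(i,285,100,110,160,5)[200:],0,255).astype(np.uint8))
stat()
for z in (.25,.187): print(*delta((.5857,.1636,z),-5.7))
a=np.radians(-5.7);ux=np.array([np.cos(a),np.sin(a),0]);uy=np.array([-np.sin(a),np.cos(a),0])
S=np.array([.5738,.0443,.05])
for z in (.05,.102): print([((proj('scene',S+[0,0,z-.05]+ux*sx*.022+uy*sy*.022)-[285,140]+.5)*5-.5).round(0).tolist() for sx,sy in ((1,-1),(1,1),(-1,1),(-1,-1))])
E
```

```text
t 14.05 p [0.573  0.0448 0.2562] yaw -5.6 tilt [-7.e-04  4.e-04 -1.e+00] F [-0.09  0.83 -0.62] T [-0.07  0.03 -0.02] w 90.0 q [-0.43   0.515  0.498  1.633 -0.273  1.064  0.05 ]
[ 0.1   0.63 11.95] [-0.0003  0.0017 -0.0007]
[ 0.11  6.93 11.95] [-0.0003  0.0017 -0.0007]
[[82.0, 442.0], [164.0, 442.0], [164.0, 379.0], [84.0, 380.0]]
[[77.0, 379.0], [162.0, 378.0], [162.0, 315.0], [80.0, 316.0]]
```

View pics/s7c.png

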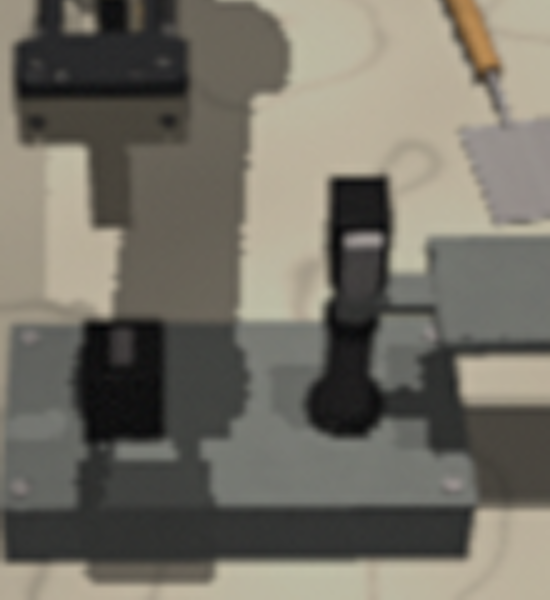

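The view shows the battery seated: its outline at x 77–164, y 315–442 matches the projection. I'll check the grip estimate before moving.

```bash
python3 - <<'E'
from h import *
a=np.radians(-5.7);ux=np.array([np.cos(a),np.sin(a),0]);uy=np.array([-np.sin(a),np.cos(a),0])
G=np.array([.5737,.0444,.21])+.12*uy; print(G)
P=lambda n,sx,sy:proj(n,G+ux*sx*.018+uy*sy*.015)
for n,f in (('scene','s7'),('top','t5')):
    im=cv2.imread(f'pics/{f}.png'); c=[P(n,*s) for s in ((1,-1),(1,1),(-1,1),(-1,-1))]
    m=np.mean(c,0).astype(int)-[20,20]; I=np.clip(crop(im,*m,40,40,10)*2.,0,255).astype(np.uint8)
    cv2.polylines(I,[np.array([((q-m+.5)*10-.5) for q in c]).round().astype(np.int32)],True,(0,255,0),1)
    cv2.imwrite(f'pics/g_{n}.png',I)
a=[cv2.imread(f'pics/g_{n}.png') for n in('scene','top')]; cv2.imwrite('pics/g.png',np.hstack(a))
E
```

```text
[0.58561837 0.16380667 0.21      ]
```

View pics/g.png

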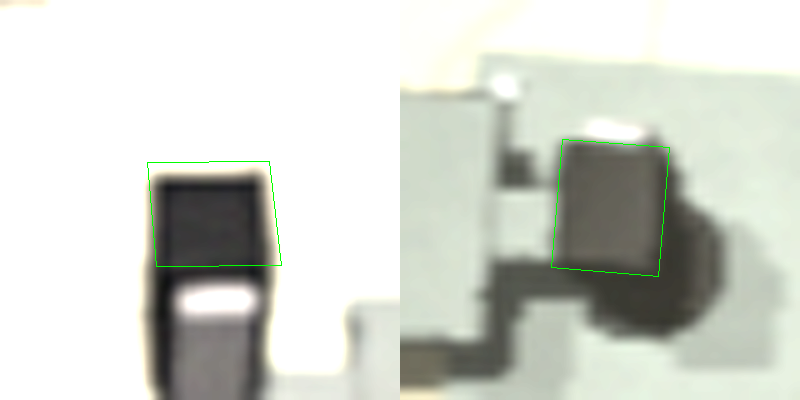

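Emit:
move_arm:
  increments:
    - {"slide": [0.1, 0, 3], "twist": [0, 0, 0], "hand": 8}
    - {"slide": [0.2, 0, 7], "twist": [0, 0, 0], "hand": 8}
    - {"slide": [0.2, 0, 10.5], "twist": [0, 0, 0], "hand": 8}
    - {"slide": [0.2, 0, 11.9], "twist": [0, 0, 0], "hand": 8}
    - {"slide": [0.2, 0, 11.9], "twist": [0, 0, 0], "hand": 8}
    - {"slide": [0.2, 2, 11.9], "twist": [0, 0, 0], "hand": 8}
    - {"slide": [0.2, 4.5, 11.9], "twist": [0, 0, 0], "hand": 8}
    - {"slide": [0.2, 7, 11.9], "twist": [0, 0, 0], "hand": 8}
    - {"slide": [0.2, 7, 11.9], "twist": [0, 0, 0], "hand": 8}
    - {"slide": [0.2, 7, 11.9], "twist": [0, 0, 0], "hand": 8}

```text
time: 15.05
eef_pos: [0.5871, 0.1603, 0.1867]
tcp_rot: [-1.571, 0.08, -0.079]
wrist_force: [-0.4, 0.4, 0.5]
grip_width: 0.86
```

```bash
python3 - <<'E'
from h import *
i=grab('scene','s8'); cv2.imwrite('pics/s8c.png',crop(i,300,80,140,150,5)[:600])
stat()
print(*delta((.5863,.1637,.186),-5.7))
E
```

```text
t 15.1 p [0.5878 0.1609 0.1876] yaw -5.75 tilt [ 0.0014 -0.001  -1.    ] F [0.26 0.08 0.17] T [-0.1   0.1  -0.02] w 80.0 q [-0.578  0.637  0.46   1.622 -0.327  0.959 -0.107]
[-0.18  0.16  0.26] [ 0.0008 -0.0009  0.0015]
```

View pics/s8c.png

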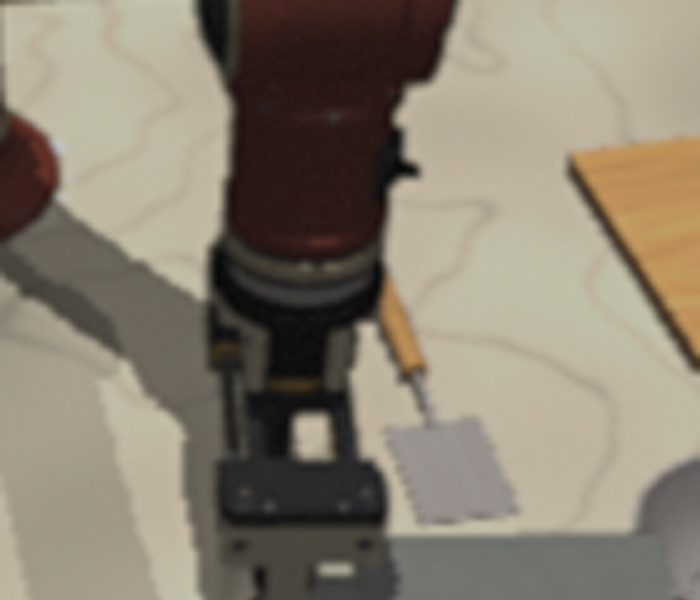

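Emit:
move_arm:
  increments:
    - {"slide": [-0.15, 0.1, 0.25], "twist": [0, 0, 0], "hand": 8}
    - {"slide": [-0.15, 0.1, 0.25], "twist": [0, 0, 0], "hand": 7}
    - {"slide": [-0.15, 0.1, 0.25], "twist": [0, 0, 0], "hand": 6}
    - {"slide": [-0.15, 0.1, 0.25], "twist": [0, 0, 0], "hand": 5}
    - {"slide": [-0.15, 0.1, 0.25], "twist": [0, 0, 0], "hand": 4.5}
    - {"slide": [-0.15, 0.1, 0.25], "twist": [0, 0, 0], "hand": 4}
    - {"slide": [-0.15, 0.1, 0.25], "twist": [0, 0, 0], "hand": 3.5}
    - {"slide": [-0.15, 0.1, 0.25], "twist": [0, 0, 0], "hand": 3}
    - {"slide": [-0.15, 0.1, 0.25], "twist": [0, 0, 0], "hand": 2.5}
    - {"slide": [-0.15, 0.1, 0.25], "twist": [0, 0, 0], "hand": 2.5}
    - {"slide": [-0.15, 0.1, 0.25], "twist": [0, 0, 0], "hand": 2.5}
    - {"slide": [-0.15, 0.1, 0.25], "twist": [0, 0, 0], "hand": 2.5}
  force: 40

```text
time: 16.3
eef_pos: [0.5865, 0.1654, 0.1858]
tcp_rot: [-1.569, 0.076, -0.078]
wrist_force: [3.4, 0.7, -3.5]
grip_width: 0.39
```

```bash
python3 - <<'E'
from h import *
stat()
E
```

```text
t 16.3 p [0.5865 0.1654 0.1858] yaw -5.62 tilt [ 1.6e-03 -1.0e-04 -1.0e+00] F [ 3.44  0.73 -3.49] T [-0.05 -0.95  0.1 ] w 36.3 q [-0.584  0.638  0.458  1.625 -0.328  0.955 -0.111]
```

The measured width is 36.3 mm against the stated 37 mm squeezed, so the button is in. Now I'll pull up.

Emit:
move_arm:
  increments:
    - {"slide": [0, -0.5, 0], "twist": [0, 0, 0], "hand": 2.5}
    - {"slide": [0, -1.5, 0], "twist": [0, 0, 0], "hand": 2.5}
    - {"slide": [0, -3, 0], "twist": [0, 0, 0], "hand": 2.5}
    - {"slide": [0, -4.5, 0], "twist": [0, 0, 0], "hand": 2.5}
    - {"slide": [0, -6, 0], "twist": [0, 0, 0], "hand": 2.5}
    - {"slide": [0, -7.5, 0], "twist": [0, 0, 0], "hand": 2.5}
    - {"slide": [0, -9, 0], "twist": [0, 0, 0], "hand": 2.5}
    - {"slide": [0, -10, 0], "twist": [0, 0, 0], "hand": 2.5}
    - {"slide": [0, -11, 0], "twist": [0, 0, 0], "hand": 2.5}
    - {"slide": [0, -11.6, 0], "twist": [0, 0, 0], "hand": 2.5}
    - {"slide": [0, -11.8, 0], "twist": [0, 0, 0], "hand": 2.5}
    - {"slide": [0, -11.8, 0], "twist": [0, 0, 0], "hand": 2.5}

```text
time: 17.5
eef_pos: [0.5864, 0.1654, 0.3038]
tcp_rot: [-1.569, 0.076, -0.078]
wrist_force: [5.7, 0.0, -2.5]
grip_width: 0.391
```

```bash
python3 - <<'E'
from h import *
stat()
i=grab('scene','s9'); cv2.imwrite('pics/s9c.png',crop(i,260,100,200,160,4)[:600])
stat()
E
```

```text
t 17.5 p [0.5864 0.1654 0.3038] yaw -5.62 tilt [ 1.6e-03 -1.0e-04 -1.0e+00] F [ 5.73  0.03 -2.48] T [-0.04 -1.22  0.08] w 36.4 q [-0.609  0.532  0.505  1.459 -0.264  1.216 -0.17 ]
t 17.55 p [0.5864 0.1654 0.3038] yaw -5.61 tilt [ 1.6e-03 -1.0e-04 -1.0e+00] F [ 5.12 -0.23 -2.28] T [ 0.   -1.24  0.07] w 36.3 q [-0.609  0.532  0.504  1.459 -0.264  1.216 -0.17 ]
```

View pics/s9c.png

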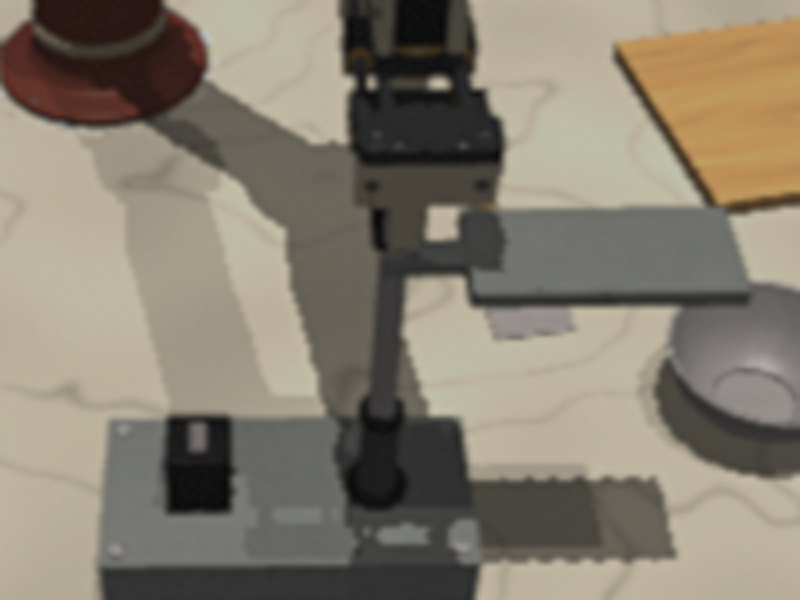

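The mast is extended, the panel is up and the battery is still seated. I'll ease up to feel the hard stop.

Emit:
move_arm:
  increments:
    - {"slide": [0, -0.1, 0], "twist": [0, 0, 0], "hand": 2.5}
    - {"slide": [0, -0.2, 0], "twist": [0, 0, 0], "hand": 2.5}
    - {"slide": [0, -0.3, 0], "twist": [0, 0, 0], "hand": 2.5}
    - {"slide": [0, -0.3, 0], "twist": [0, 0, 0], "hand": 2.5}
    - {"slide": [0, -0.3, 0], "twist": [0, 0, 0], "hand": 2.5}
    - {"slide": [0, -0.3, 0], "twist": [0, 0, 0], "hand": 2.5}

```text
time: 18.15
eef_pos: [0.5864, 0.1654, 0.3058]
tcp_rot: [-1.57, 0.076, -0.078]
wrist_force: [6.4, 0.9, -5.6]
grip_width: 0.391
```

```bash
python3 - <<'E'
from h import *
stat()
E
```

```text
t 18.15 p [0.5864 0.1654 0.3058] yaw -5.62 tilt [ 1.1e-03 -6.0e-04 -1.0e+00] F [ 6.44  0.88 -5.59] T [-0.03 -1.54  0.03] w 36.4 q [-0.609  0.531  0.505  1.455 -0.263  1.222 -0.171]
```

Emit:
move_arm:
  increments:
    - {"slide": [0, 0, 0], "twist": [0, 0, 0], "hand": 2.5}
    - {"slide": [0, 0, 0], "twist": [0, 0, 0], "hand": 2.5}
    - {"slide": [0, 0, 0], "twist": [0, 0, 0], "hand": 2.5}
    - {"slide": [0, 0, 0], "twist": [0, 0, 0], "hand": 2.5}
    - {"slide": [0, 0, 0], "twist": [0, 0, 0], "hand": 2.5}

```text
time: 18.65
eef_pos: [0.5864, 0.1654, 0.3058]
tcp_rot: [-1.57, 0.076, -0.078]
wrist_force: [5.7, 0.7, -4.8]
grip_width: 0.391
```

```bash
python3 - <<'E'
from h import *
stat(); print(np.abs(r.state()['qvel']).max())
i=grab('scene','s10'); stat()
E
```

```text
t 18.65 p [0.5864 0.1654 0.3058] yaw -5.62 tilt [ 1.e-03 -5.e-04 -1.e+00] F [ 5.66  0.65 -4.82] T [ 0.01 -1.54  0.02] w 36.3 q [-0.609  0.531  0.505  1.455 -0.263  1.222 -0.171]
0.002204555211836864
t 18.7 p [0.5864 0.1654 0.3058] yaw -5.62 tilt [ 1.1e-03 -5.0e-04 -1.0e+00] F [ 6.36  0.35 -5.44] T [ 0.08 -1.55  0.06] w 36.1 q [-0.609  0.531  0.505  1.455 -0.263  1.222 -0.171]
```

View pics/s10.png

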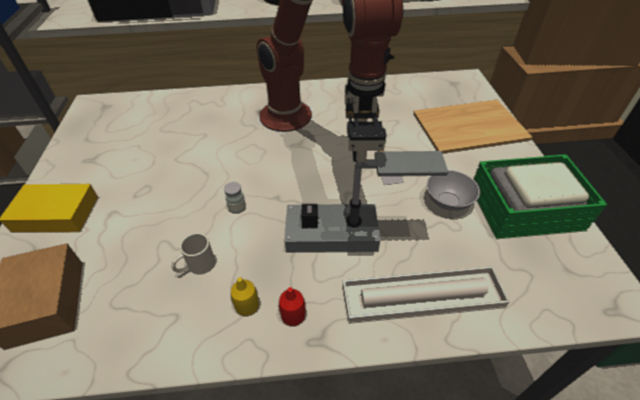

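The final view shows the battery in the socket at (309,215), the lamp raised with the gripper on its grip at (365,140), and no visible change in the bystanders. I'm handing in.

```bash
python3 - <<'E'
from bench import r
print(r.hand_in())
E
```

```text
the job is handed in; nothing more can be done
None
```

The battery is plugged into the light's base and let go. The lamp head is held at the second stop with the button squeezed in, and the job was handed in at 18.7 s. The hand-in gave no verdict.

- **Battery:** I centred it with a light squeeze across one pair of sides, then gripped it across the other pair. It went into the socket at (0.574, 0.044) and stopped at TCP height 0.0782 m, where 0.0781 m was predicted, with about 7 N upward. After I let go, its outline in the scene camera matched the seated position, and it still looked seated in the last picture.
- **Lamp:** The grip closed to about 36.3 mm at a 40 N grip setting, against the stated 37 mm squeezed. Readings on the 44 mm battery head were within about 0.5 mm, so I took the button as fully in. The grip rose 120.0 mm (0.1858 to 0.3058 m). Over the last 2 mm the downward force on the wrist grew from about 2.5 N to 5.6 N, which fits the hard stop. The arm was still at the last check.
- **Bystanders:** Nothing looked moved in the last scene picture. I judged this by eye only; the arm hides most of the scraper in that view.
- **Disagreements:**
    - The gripper closed about 1.5 mm further in y than my camera estimate of the mast, well within the grip's width.
    - A sideways load of about 6 N stayed on the wrist while holding, probably from a slight off-centre grip.

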